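# Set up the menorah for tonight

### The job

Set up the menorah for tonight: first swing its steel foot all the way out to its stop, so that it cannot tip, and only then stand every battery candle on the ledge in a cup of its own, pushed fully home. One candle goes in the raised middle cup and the rest fill the low cups from the right-hand end of the row (as the robot sees it), leaving none empty in between. Leave the dreidels, the plastic cup and the coin dish where they are.

Things in the scene. Friction and masses are not known exactly. Their poses are not given: they have to be found in the camera images.
- menorah: children's ceramic menorah fixed to the ledge: a slab 62 x 386 x 15 mm carrying a straight row of nine cups 42 mm apart along its y axis, the middle cup raised 30 mm on a pedestal. Origin at the centre of its underside, z up, x across the slab pointing away from the robot, y along the row to the robot's left. Rims of the eight low cups 45 mm above the ledge, rim of the raised one 75 mm. Its steel foot is hinged in front of it (robot side), near the left end
- foot (a joint): swing-out steel foot, angle in rad about a vertical hinge: 0 folded along the front of the menorah, 1.57 swung fully out against its end stop, pointing straight out from the menorah towards the robot. It turns clockwise seen from above as it opens, stiff with friction (about 1 N at the post), stays where it is left. The foot is a flat bar 14 mm wide whose top lies 13 mm above the ledge, and starts between 0 and 0.4
- foot_post (a point): upright round steel post at the free end of the foot, 14 mm in diameter, from the bar (13 mm above the ledge) up to 60 mm above the ledge; the point is on its axis 42 mm above the ledge; it swings with the foot at a radius of 110 mm about the hinge
- foot_hinge (a point): the foot's vertical hinge axis, at the same height as foot_post, 55 mm in front of the row of cups
- cup_mid (a point): the raised middle round cup of the menorah, bore 30 mm across and 30 mm deep with a flat floor, outer diameter 37 mm; the point is the centre of its mouth, z up
- cup1 (a point): round cup of the menorah, bore 30 mm across and 30 mm deep with a flat floor, outer diameter 37 mm; the point is the centre of its mouth, z up; at the right-hand end of the row as the robot sees it
- cup2 (a point): round cup of the menorah, bore 30 mm across and 30 mm deep with a flat floor, outer diameter 37 mm; the point is the centre of its mouth, z up; second from the right-hand end
- cup3 (a point): round cup of the menorah, bore 30 mm across and 30 mm deep with a flat floor, outer diameter 37 mm; the point is the centre of its mouth, z up; third from the right-hand end
- cup4 (a point): round cup of the menorah, bore 30 mm across and 30 mm deep with a flat floor, outer diameter 37 mm; the point is the centre of its mouth, z up; fourth from the right-hand end, next to the raised middle one on its right
- cup5 (a point): round cup of the menorah, bore 30 mm across and 30 mm deep with a flat floor, outer diameter 37 mm; the point is the centre of its mouth, z up; next to the raised middle one on its left; the fifth of the low cups from the right-hand end
- candle1_c (a point): white plastic battery candle standing upright on the ledge, a plain cylinder 28 mm in diameter and 72 mm high with a heavy steel base 16 mm high (about 90 g in all, so it stands firmly) and a small 13 mm flame tip above; may be absent; the point is on its axis half-way up the cylinder (36 mm above its underside), z along it to the flame. Fully home in a cup it stands 42 mm out of it, so this point is 6 mm above the cup's mouth. All candles are alike
- candle2_c (a point): white plastic battery candle standing upright on the ledge, a plain cylinder 28 mm in diameter and 72 mm high with a heavy steel base 16 mm high (about 90 g in all, so it stands firmly) and a small 13 mm flame tip above; may be absent; the point is on its axis half-way up the cylinder (36 mm above its underside), z along it to the flame. Fully home in a cup it stands 42 mm out of it, so this point is 6 mm above the cup's mouth. All candles are alike
- candle3_c (a point): white plastic battery candle standing upright on the ledge, a plain cylinder 28 mm in diameter and 72 mm high with a heavy steel base 16 mm high (about 90 g in all, so it stands firmly) and a small 13 mm flame tip above; may be absent; the point is on its axis half-way up the cylinder (36 mm above its underside), z along it to the flame. Fully home in a cup it stands 42 mm out of it, so this point is 6 mm above the cup's mouth. All candles are alike
- candle4_c (a point): white plastic battery candle standing upright on the ledge, a plain cylinder 28 mm in diameter and 72 mm high with a heavy steel base 16 mm high (about 90 g in all, so it stands firmly) and a small 13 mm flame tip above; may be absent; the point is on its axis half-way up the cylinder (36 mm above its underside), z along it to the flame. Fully home in a cup it stands 42 mm out of it, so this point is 6 mm above the cup's mouth. All candles are alike
- candle5_c (a point): white plastic battery candle standing upright on the ledge, a plain cylinder 28 mm in diameter and 72 mm high with a heavy steel base 16 mm high (about 90 g in all, so it stands firmly) and a small 13 mm flame tip above; may be absent; the point is on its axis half-way up the cylinder (36 mm above its underside), z along it to the flame. Fully home in a cup it stands 42 mm out of it, so this point is 6 mm above the cup's mouth. All candles are alike
- candle6_c (a point): white plastic battery candle standing upright on the ledge, a plain cylinder 28 mm in diameter and 72 mm high with a heavy steel base 16 mm high (about 90 g in all, so it stands firmly) and a small 13 mm flame tip above; may be absent; the point is on its axis half-way up the cylinder (36 mm above its underside), z along it to the flame. Fully home in a cup it stands 42 mm out of it, so this point is 6 mm above the cup's mouth. All candles are alike
- dreidel1_c (a point): dark silicone dreidel lying on its side, body 28 mm square, about 58 mm long with its stem; the point is the centre of the body; to be left alone
- dreidel2_c (a point): dark silicone dreidel lying on its side, body 28 mm square, about 58 mm long with its stem; the point is the centre of the body; to be left alone
- dreidel3_c (a point): dark silicone dreidel lying on its side, body 28 mm square, about 58 mm long with its stem; the point is the centre of the body; to be left alone
- tumbler_c (a point): clear plastic drinking cup, 74 mm in diameter and 95 mm high, standing; the point is at its centre; to be left alone
- dish_c (a point): steel coin dish, 110 mm in diameter and 28 mm high; the point is at its centre; to be left alone

How it is judged:
By the outcome, as a careful person would: the job done as asked, in the order asked, and still so for the second after the job is handed in, with the robot touching nothing.
Of candle1, candle2, candle3, candle4, candle5, candle6 only 4 to 6 are there at a start; the rules pass over those that are not, and their reading is None.
At some moment in a run one of candle1, candle2, candle3, candle4, candle5, candle6 may be knocked a few centimetres aside while the robot is not near it.
It also fails if it takes over 210 s, if anything falls off the work surface, if the arm or the gripper's body presses on something with over 40 N, if the wrist force passes 120 N, or if a joint passes its speed limit or range.

### The arm

A 6-joint arm with a two-finger parallel gripper is mounted at the origin on the work surface. World frame = base frame: x ahead of the robot, y to its left, z up, the work surface at z = 0. Lengths are in m, angles in rad, forces in N, time in s.
With the tool pointing down it reaches from about 0.25 to 0.8 m from the base axis. Payload 3.9 kg.
Tool frame: the origin (TCP) lies midway between the tips of the shut fingers; the grasp point (between the pads) lies 19 mm behind it; z points along the fingers, y is the line along which they close (so a half turn about z gives the same grasp; the last joint's range is limited). The gripper opens to 85 mm and grips with 20 to 120 N. Pads are 22 mm wide; open, the fingers measure 114 mm over their backs; the gripper's body (76 mm by 85 mm) begins 54 mm behind the grasp point. The pads swing forward as they close: fully open they stand 13 mm farther back than shut.
Start: joints at [-1.105, 0.26, -0.138, 1.173, 0, 1.571], TCP at [0.236, -0.469, 0.21] pointing down, gripper open.
Joint ranges: [-2.78, 2.78], [-0.83, 1.72], [-1.28, 1.37], [-1.9, 2.12], [-1.57, 1.48], [-3.14, 3.14]. Speed limits (rad/s): [2.57, 2.57, 3.14, 3.14, 3.14, 3.14].

### API

Orientations are given as a unit quaternion [w, x, y, z].
In Python, from station import manip gives the robot as it stands.
- The arm moves only by the tool play_rows, never from a script. Its argument "deltas" is a list of rows, each a list of 5 numbers: the closure, from 0 (fully open) to 1 (shut), then the shift along the world's x, y, z in mm, then the turn about the world's z in degrees. In form: [[jaw, tx, ty, tz, turn], ...]. A call has 1 to 10 rows; each row is the pose to reach, as a shift and turn from the pose commanded when the call began; what a row does not reach only later rows make up. A row lasts 1/8 s, in which the tool goes at most 62.5 mm and 10.7 degrees, less where a joint would pass 70% of its speed; a pose out of reach is approached as far as the arm can. A call with a gripper value outside its range is refused whole. The fingers move at their own pace and stop on an object; "squeeze" is the grip in N (left out, the last holds). Time passes only in rows, so rows that repeat a pose let the fingers close. It gives the time, the measured TCP pose, the force, the opening and the grip force at its end, in the units of the state.
- manip.observe(): the state, without advancing time (a new reading comes with each control period).
- manip.snapshot(name): name is "scene" or "top"; returns a dict with "frame" (420x560x3 uint8, blue, green, red), "fx", "fy", "cx", "cy" (pixels), "D" ([k1, k2, p1, p2, k3] as OpenCV has them; the pictures are not rectified), "extrinsics" (4x4, takes a point from camera to world coordinates). Camera axes: x right, y down, z forward; pixel columns grow to the right and rows downward; lengths in m; the calibration is good to about 2 mm. A picture is of the moment at which its call begins. There is no depth.
- manip.close_job(): hands the job in; it is judged then, once.
Trained networks look in the newest picture that a camera, given by its name, has taken for a name from the list of things; names that differ only in an ending like _2 or _b are one class to them, and where a whole thing is asked for, a point or a joint stands for the part that bears it (a point fixed in the world has none). Each returns a list of dicts, best first, with "confidence" (0 to 1); they miss things now and then, are a little off and sometimes report something else, mostly with a low value. They report only what shows in the picture. A call takes as long as a camera call.
- manip.recognise(target, camera): "point" ([column, row] in pixels, amid what is visible of it).
- manip.spot_point(target, camera): "point" ([column, row] in pixels: a listed point, or the origin of a listed thing).
The state is a dict: "time": time; "joints": joint angles; "qd": joint speeds; "joint_efforts": joint torques, N m; "eef_pos": TCP position; "orientation": TCP orientation; "wrist_force": force on the tool from outside, world axes, zero at the start; "moment": the same for the moment, N m; "grip_width": finger opening in m; "gripper_force": force on a finger pad.
Only numpy, scipy, OpenCV 4.12 (cv2) and the standard library are available. Lean on these libraries where they do the work, as an engineer would, in place of code of your own. Each camera call takes 0.05 s, during which the arm holds its last target. There are 200 camera calls.

## Working session

There is one attempt and no reset: what is moved stays moved. The work goes in short steps, Python scripts to look and compute and a tool call to move; the robot and the scene stay as the last step left them, time stands still between calls to the robot, and variables do not carry over. Pictures are saved under pics/ and viewed, at most 14 in all, crops included, and the job is handed in when it is done.

Besides the shell and the picture viewer there is one more tool, called after "Call:" as name([rows], argument=value, ...), one row to a line, values as JSON. play_rows: Moves the arm, as the interface text tells. Its arguments: {"type":"object","properties":{"deltas":{"type":"array","items":{"type":"array","items":{"type":"number"}}},"squeeze":{"type":"number"}},"required":["deltas"]}

```bash
mkdir -p pics; cat > h.py <<'E'
import numpy as np, cv2
from station import manip
def snap(c,name=None):
    s=manip.snapshot(c)
    if name: cv2.imwrite(f'pics/{name}.png',s['frame'])
    return s
def KD(s): return np.array([[s['fx'],0,s['cx']],[0,s['fy'],s['cy']],[0,0,1.]]),np.array(s['D'],float)
def toz(s,p,z):
    K,D=KD(s); E=np.array(s['extrinsics'])
    u=cv2.undistortPoints(np.array([[p]],float),K,D)[0,0]
    d=E[:3,:3]@np.array([u[0],u[1],1]); o=E[:3,3]
    return o+d*(z-o[2])/d[2]
def proj(s,P):
    K,D=KD(s); E=np.linalg.inv(np.array(s['extrinsics']))
    return cv2.projectPoints(np.array(P,float).reshape(-1,3),cv2.Rodrigues(E[:3,:3])[0],E[:3,3],K,D)[0][:,0]
E
python3 - <<'E'
from h import *
S={c:snap(c,c+'0') for c in('scene','top')}
for c,s in S.items(): print(c,np.round(s['extrinsics'],3).tolist(),s['fx'])
Z=dict(menorah=0,foot_post=.042,foot_hinge=.042,cup_mid=.075,cup1=.045,cup5=.045,candle1_c=.036,dreidel1_c=.014,tumbler_c=.0475,dish_c=.014)
for n,z in Z.items():
  for c in S:
    for d in manip.spot_point(n,c): print(n,c,np.round(d['point']),round(d['confidence'],2),np.round(toz(S[c],d['point'],z)[:2]*1000))
E
```

```text
scene [[0.676, 0.423, -0.604, 1.137], [0.737, -0.407, 0.54, -0.528], [-0.018, -0.81, -0.587, 0.68], [0.0, 0.0, 0.0, 1.0]] 420.32987620222457
top [[0.016, -0.996, 0.089, 0.444], [-1.0, -0.015, 0.007, 0.008], [-0.006, -0.089, -0.996, 1.142], [0.0, 0.0, 0.0, 1.0]] 419.4139876915722
menorah scene [306. 259.] 0.83 [621.   3.]
menorah top [282. 189.] 0.81 [611.  -1.]
menorah top [297. 184.] 0.68 [627. -44.]
foot_post scene [290. 222.] 0.74 [529.  37.]
foot_post scene [423. 198.] 0.7 [699. 365.]
foot_post top [268. 218.] 0.62 [529.  33.]
foot_hinge scene [325. 207.] 0.68 [547. 147.]
foot_hinge top [228. 213.] 0.65 [540. 140.]
foot_hinge top [342. 176.] 0.41 [ 642. -161.]
cup_mid scene [306. 238.] 0.57 [629.  -7.]
cup_mid scene [298. 252.] 0.47 [652. -54.]
cup_mid top [282. 182.] 0.64 [619.  -0.]
cup1 scene [316. 236.] 0.87 [615.  43.]
cup1 scene [256. 287.] 0.75 [ 645. -168.]
cup1 scene [270. 274.] 0.75 [ 638. -121.]
cup1 scene [295. 254.] 0.66 [627. -38.]
cup1 scene [281. 265.] 0.59 [633. -86.]
cup1 top [293. 182.] 0.85 [622. -29.]
cup1 top [344. 175.] 0.83 [ 644. -165.]
cup1 top [267. 187
[... 437 characters left out ...]
] 0.83 [ 644. -165.]
cup5 top [267. 187.] 0.63 [609.  37.]
cup5 top [327. 176.] 0.62 [ 641. -119.]
cup5 top [315. 181.] 0.57 [627. -88.]
cup5 top [421. 168.] 0.53 [ 666. -366.]
cup5 top [145. 148.] 0.31 [709. 365.]
candle1_c scene [335. 170.] 0.55 [434. 311.]
candle1_c top [161. 252.] 0.57 [435. 314.]
dreidel1_c scene [181. 234.] 0.71 [ 349. -170.]
dreidel1_c top [344. 287.] 0.42 [ 351. -170.]
dreidel1_c top [345. 175.] 0.22 [ 651. -172.]
tumbler_c scene [426. 195.] 0.74 [703. 376.]
tumbler_c top [145. 147.] 0.6 [710. 364.]
tumbler_c top [308. 251.] 0.54 [444. -71.]
dish_c scene [179. 368.] 0.97 [ 679. -376.]
dish_c top [424. 166.] 0.68 [ 676. -384.]
dish_c top [394. 242.] 0.59 [ 472. -304.]
```

```bash
python3 -c "
import cv2
a=cv2.imread('pics/scene0.png');b=cv2.imread('pics/top0.png')
cv2.imwrite('pics/s1.png',cv2.resize(a[100:420,60:480],(788,600),interpolation=cv2.INTER_CUBIC))
cv2.imwrite('pics/t1.png',cv2.resize(b[100:380,80:480],(800,560),interpolation=cv2.INTER_CUBIC))"
```

```text
(no output)
```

View pics/s1.png

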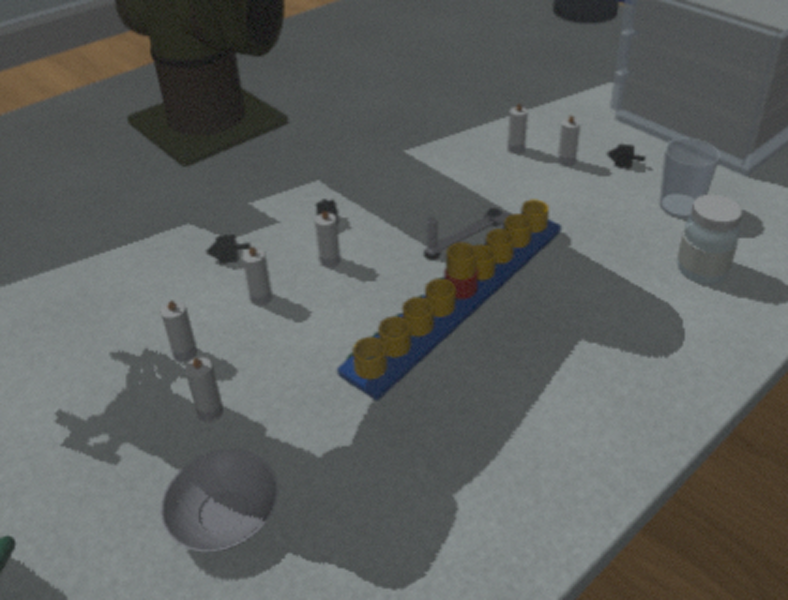

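View pics/t1.png

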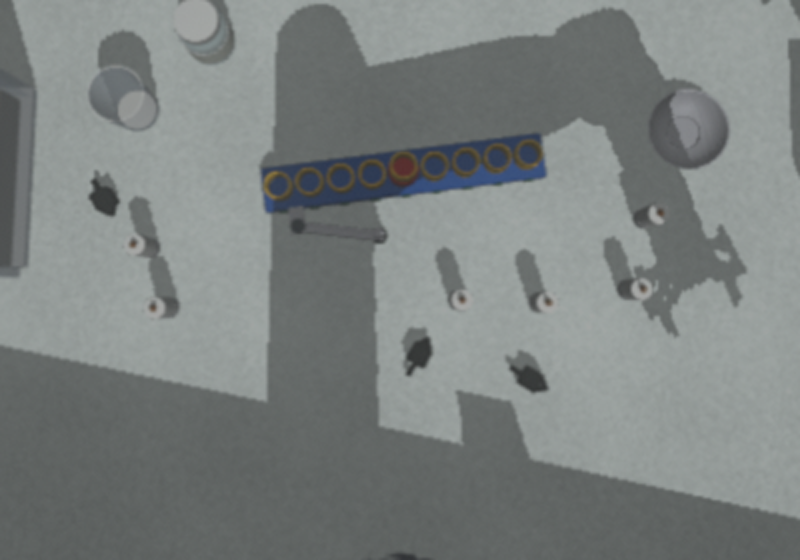

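Six candles (crop px: top (137,243), (156,307), (460,299), (544,302), (641,288), (655,213)), three dreidels, the foot only slightly out, and the post at about (380,236) in the top crop. Next I fit the menorah and the flame tips.

```bash
cat >> h.py <<'E'
from scipy.optimize import minimize
def ymask(s):
    h=cv2.cvtColor(s['frame'],cv2.COLOR_BGR2HSV)
    return ((h[...,0]>14)&(h[...,0]<35)&(h[...,1]>110)).astype(np.uint8)
def fit_men(S,x0=(.625,0,.142),skip=()):
    a=np.linspace(0,2*np.pi,24,endpoint=False); c=np.c_[.0185*np.cos(a),.0185*np.sin(a)]
    M={k:cv2.resize(cv2.GaussianBlur(ymask(s)*255,(0,0),.8),None,fx=4,fy=4,interpolation=cv2.INTER_LINEAR)>127 for k,s in S.items()}
    def cost(p):
        t=0
        for k,s in S.items():
            m=np.zeros(M[k].shape,np.uint8)
            for i in range(-4,5):
                zt=.075 if i==0 else .045
                X=p[0]-np.sin(p[2])*.042*i+c[:,0]; Y=p[1]+np.cos(p[2])*.042*i+c[:,1]
                P=np.r_[np.c_[X,Y,X*0+zt],np.c_[X,Y,X*0+zt-.03]]
                q=proj(s,P)*4+1.5
                cv2.fillConvexPoly(m,cv2.convexHull((q*16).round().astype(np.int32)),1,shift=4)
                if k=='top': # hole shows floor/inside
                    Q=np.c_[p[0]-np.sin(p[2])*.042*i+c[:,0]*.81,p[1]+np.cos(p[2])*.042*i+c[:,1]*.81,X*0+zt]
            hull=m.astype(bool); 
            F=M[k].astype(np.uint8)
            cs,_=cv2.findContours(F,cv2.RETR_EXTERNAL,cv2.CHAIN_APPROX_NONE); F=np.zeros_like(F)
            for cc in cs:
                if cv2.contourArea(cc)>300: cv2.drawContours(F,[cc],-1,1,-1)
            F=F.astype(bool); t+=1-(hull&F).sum()/(hull|F).sum()
        return t
    r=minimize(cost,x0,method='Nelder-Mead',options=dict(initial_simplex=np.array(x0)+np.array([[0,0,0],[.006,0,0],[0,.006,0],[0,0,.03]]),xatol=1e-5,fatol=1e-4))
    return r.x,r.fun
def flames(s):
    f=s['frame'].astype(int); h=cv2.cvtColor(s['frame'],cv2.COLOR_BGR2HSV)
    m=((f[...,2]-f[...,0]>22)&((h[...,0]<14)|(h[...,0]>172))).astype(np.uint8)
    n,l,st,ce=cv2.connectedComponentsWithStats(m,connectivity=8)
    return [(np.round(ce[i],1),int(st[i,4])) for i in range(1,n) if 2<=st[i,4]<80]
E
python3 - <<'E'
from h import *
S={c:snap(c) for c in('scene','top')}
for c in S:
    print(c,fit_men({c:S[c]}))
    for p,a in flames(S[c]):
        w=toz(S[c],p,.079)[:2]*1000
        if 300<w[0]<800: print(p,a,np.round(w))
print(fit_men(S))
o=manip.observe(); print(o['orientation'],o['grip_width'],o['wrist_force'])
for n in('foot_post','foot_hinge','candle2_c'):
  for c in S:
    for d in manip.recognise(n,c): print(n,c,np.round(d['point']),round(d['confidence'],2))
E
```

```text
scene (array([0.61790767, 0.0038809 , 0.14859903]), np.float64(0.869013992787894))
[336.5 157. ] 2 [433. 316.]
[232. 214.] 3 [446. -76.]
[194.  232.5] 2 [ 443. -182.]
[150.3 262.3] 3 [ 464. -303.]
[163.9 293. ] 7 [ 561. -326.]
top (array([0.625, 0.   , 0.142]), np.float64(1.0))
[556.4 117.9] 66 [ 792. -698.]
[278.8 189.9] 11 [597.   7.]
[410.  206.5] 2 [ 560. -326.]
(array([0.61790767, 0.0038809 , 0.14859903]), np.float64(1.869013992787894))
[-1.13271027e-05  9.73000238e-01  2.30804108e-01  5.70115554e-06] 0.08537051002673389 [-0.4238428  -0.60859703  0.48348045]
foot_post scene [297. 222.] 0.66
foot_post top [247. 218.] 0.71
foot_post top [404. 205.] 0.66
foot_hinge scene [298. 254.] 0.68
foot_hinge top [248. 217.] 0.71
candle2_c top [248. 216.] 0.55
candle2_c top [346. 288.] 0.32
```

```bash
python3 - <<'E'
from h import *
for c,pts in(('scene',[(257,290),(282,267),(306,236),(345,214)]),('top',[(344,178),(218,192),(297,190),(344,172)])):
    f=cv2.imread(f'pics/{c}0.png'); h=cv2.cvtColor(f,cv2.COLOR_BGR2HSV)
    for p in pts: print(c,p,f[p[1],p[0]],h[p[1],p[0]])
f=cv2.imread('pics/top0.png')[195:275,130:430];cv2.imwrite('pics/t2.png',cv2.resize(cv2.imread('pics/top0.png')[155:265,205:365],None,fx=5,fy=5,interpolation=cv2.INTER_CUBIC))
h=cv2.cvtColor(f,cv2.COLOR_BGR2HSV)
for p in((310,249),(308,249),(352,251),(353,250),(148,221),(158,253),(400,244)): print(p,f[p[1]-195,p[0]-130])
E
```

```text
scene (257, 290) [44 61 64] [26 80 64]
scene (282, 267) [28 67 79] [ 23 165  79]
scene (306, 236) [25 63 79] [ 21 174  79]
scene (345, 214) [24 71 88] [ 22 185  88]
top (344, 178) [87 63 51] [110 106  87]
top (218, 192) [86 65 53] [109  98  86]
top (297, 190) [81 78 75] [105  19  81]
top (344, 172) [57 61 62] [24 21 62]
(310, 249) [72 78 86]
(308, 249) [144 146 145]
(352, 251) [119 124 127]
(353, 250) [73 80 85]
(148, 221) [119 121 121]
(158, 253) [131 135 137]
(400, 244) [ 89  95 101]
```

View pics/t2.png

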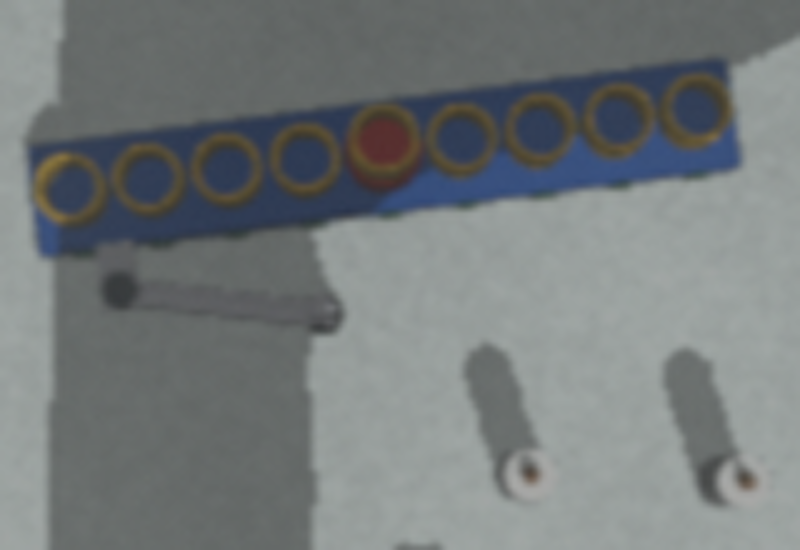

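The top crop shows the ring rims clearly, with the hinge at (120,290) and the post top at (322,313). I'll fit the rings by correlation and convert the candle-top pixels.

```bash
cat >> h.py <<'E'
def fit_rings(s,x0=(.625,0,.142)):
    f=s['frame'].astype(np.float32); im=cv2.GaussianBlur((f[...,2]+f[...,1])/2-f[...,0],(0,0),.7)
    a=np.linspace(0,2*np.pi,48,endpoint=False)
    def pts(p,r):
        L=[]
        for i in range(-4,5):
            L.append(np.c_[p[0]-np.sin(p[2])*.042*i+r*np.cos(a),p[1]+np.cos(p[2])*.042*i+r*np.sin(a),a*0+(.075 if i==0 else .045)])
        return proj(s,np.vstack(L)).astype(np.float32)
    def val(p,r):
        q=pts(p,r); return cv2.remap(im,q[:,0].copy().reshape(1,-1),q[:,1].copy().reshape(1,-1),cv2.INTER_LINEAR).mean()
    best=None
    for dx in(-.008,0,.008):
        for dy in(-.008,0,.008):
            y0=np.array(x0)+[dx,dy,0]
            r=minimize(lambda p:-val(p,.0168),y0,method='Nelder-Mead',options=dict(initial_simplex=y0+np.array([[0,0,0],[.004,0,0],[0,.004,0],[0,0,.02]]),xatol=1e-5,fatol=1e-4))
            if best is None or r.fun<best.fun: best=r
    return best.x,best.fun
def cups(p):
    m={0:'mid',-4:'1',-3:'2',-2:'3',-1:'4',1:'5'}
    return {m[i]:np.round([1000*(p[0]-np.sin(p[2])*.042*i),1000*(p[1]+np.cos(p[2])*.042*i)],1) for i in m}
E
python3 - <<'E'
from h import *
S={c:snap(c) for c in('scene','top')}
for c in S:
    p,v=fit_rings(S[c]); print(c,np.round(p,4),v,cups(p))
s=S['top']
for n,q in dict(A=(147,221.5),B=(157,253.5),C=(309.8,249.8),D=(352.6,251.2),E=(400,244.5),F=(407.5,207)).items(): print(n,np.round(toz(s,q,.072)*1000))
print('hinge',[toz(s,(229,213),z).round(3) for z in(.013,.03)],'post',toz(s,(269.4,217.6),.06).round(3))
print(toz(s,(262,224),.0)); 
E
```

```text
scene [0.6231 0.0012 0.145 ] -39.49629211425781 {'mid': array([623.1,   1.2]), '1': array([ 647.4, -165. ]), '2': array([ 641.3, -123.4]), '3': array([635.3, -81.9]), '4': array([629.2, -40.3]), '5': array([617.1,  42.8])}
top [0.617  0.0009 0.1428] -14.491021156311035 {'mid': array([617. ,   0.9]), '1': array([ 641. , -165.4]), '2': array([ 635. , -123.8]), '3': array([629. , -82.3]), '4': array([623. , -40.7]), '5': array([611.1,  42.5])}
A [512. 342.  72.]
B [431. 314.  72.]
C [446. -74.  72.]
D [ 444. -182.   72.]
E [ 463. -302.   72.]
F [ 559. -322.   72.]
hinge [array([0.542, 0.141, 0.013]), array([0.54 , 0.139, 0.03 ])] post [0.527 0.03  0.06 ]
[0.5142514  0.05141609 0.        ]
```

Call:
play_rows([
  [0.55,100,170,0,10],
  [0.55,200,340,0,20],
  [0.55,292,500,-30,30],
  [0.55,292,500,-60,40],
  [0.55,292,500,-60,57],
  [0.55,292,500,-60,57],
  [0.55,292,500,-60,57],
  [0.55,292,500,-60,57],
  [0.55,292,500,-60,57],
  [0.55,292,500,-60,57],
], squeeze=30)

```text
time: 2.85
eef_pos: [0.5292, 0.0339, 0.1498]
orientation: [-0.0, 0.744, 0.669, 0.0]
wrist_force: [0.4, 0.4, 0.7]
grip_width: 0.0383
gripper_force: 0.0
```

Call:
play_rows([
  [0.55,0,0,-50,0],
  [0.55,0,0,-90,0],
  [0.55,0,0,-110,0],
  [0.55,0,0,-126,0],
  [0.55,0,0,-126,0],
  [0.55,0,0,-126,0],
])

```text
time: 3.6
eef_pos: [0.5282, 0.0305, 0.0251]
orientation: [0.0, 0.745, 0.667, 0.0]
wrist_force: [1.1, 0.0, 0.6]
grip_width: 0.0382
gripper_force: 0.0
```

```bash
python3 - <<'E'
from h import *
o=manip.observe(); print(o['eef_pos'],o['wrist_force'])
a=snap('scene')['frame'][170:270,240:380];b=snap('top')['frame'][160:260,205:345]
cv2.imwrite('pics/f1.png',np.vstack([cv2.resize(x,None,fx=2.8,fy=2.8,interpolation=cv2.INTER_CUBIC) for x in(a,b)]))
E
```

```text
[0.52819249 0.03054908 0.02510848] [1.13553705 0.04907912 0.5505894 ]
```

View pics/f1.png

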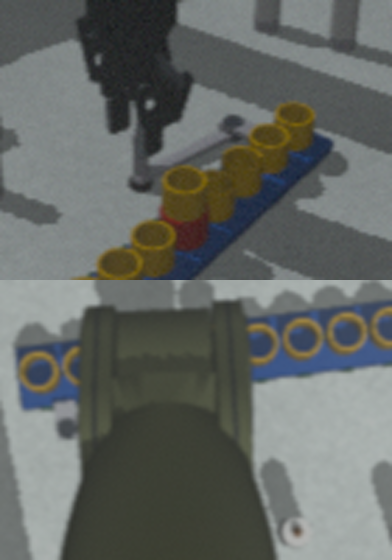

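Call:
play_rows([
  [0.55,-14,3,0,-8],
  [0.55,-29,8,0,-15],
  [0.55,-43,15,0,-22],
  [0.55,-55,23,0,-30],
  [0.55,-66,34,0,-37],
  [0.55,-76,46,0,-44],
  [0.55,-84,59,0,-50],
  [0.55,-90,73,0,-55],
  [0.55,-94,88,0,-58],
  [0.55,-94,88,0,-58],
])

```text
time: 4.95
eef_pos: [0.4343, 0.1196, 0.0252]
orientation: [-0.0, 0.975, 0.223, 0.001]
wrist_force: [-0.0, 0.0, 0.0]
grip_width: 0.0382
gripper_force: 0.0
```

Call:
play_rows([
  [0.55,-1,6,0,0],
  [0.55,-2,10,0,0],
  [0.55,-2,14,0,0],
  [0.55,-2,17,0,0],
  [0.55,-2,17,0,0],
])

```text
time: 5.58
eef_pos: [0.4319, 0.1363, 0.0243]
orientation: [-0.0, 0.975, 0.223, 0.0]
wrist_force: [-0.5, -0.1, -0.2]
grip_width: 0.0384
gripper_force: 0.0
```

Call:
play_rows([
  [0.55,0,4,0,0],
  [0.55,0,7,0,0],
  [0.55,0,7,0,0],
])

```text
time: 5.95
eef_pos: [0.4316, 0.1393, 0.0241]
orientation: [0.004, 0.975, 0.222, -0.001]
wrist_force: [0.4, -11.1, 1.9]
grip_width: 0.0387
gripper_force: 5.1
```

```bash
python3 - <<'E'
from h import *
a=snap('scene')['frame'][150:250,240:380];b=snap('top')['frame'][160:280,180:348]
cv2.imwrite('pics/f2.png',np.vstack([cv2.resize(x,(420,300),interpolation=cv2.INTER_CUBIC) for x in(a,b)]))
E
```

```text
(no output)
```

View pics/f2.png

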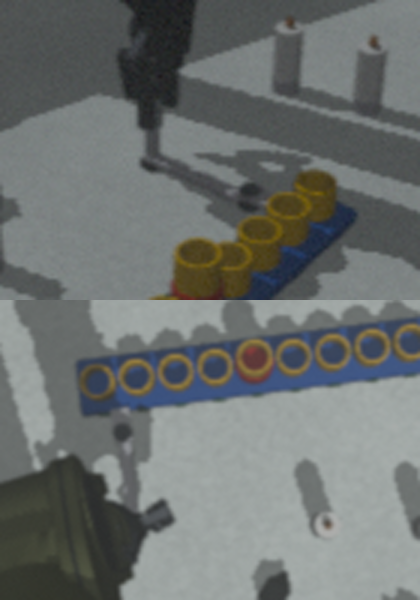

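Foot is against its stop (11 N, pointing straight out). Backing off and going to the candle at (431,314).

Call:
play_rows([
  [0.55,0,-8,0,0],
  [0.55,0,-12,0,0],
  [0.55,0,-12,0,0],
  [0.55,0,-12,45,0],
  [0.55,0,-12,90,10],
  [0.55,0,-12,116,20],
  [0.3,0,50,116,30],
  [0.3,0,110,116,41],
  [0.3,0,171,116,52],
  [0.3,0,171,116,62],
])

```text
time: 7.3
eef_pos: [0.4321, 0.3189, 0.1404]
orientation: [-0.001, 0.717, 0.697, 0.001]
wrist_force: [-0.2, -0.1, -0.6]
grip_width: 0.0596
gripper_force: 0.0
```

Call:
play_rows([
  [0.3,0,0,0,10],
  [0.3,0,0,0,10],
  [0.3,0,0,0,10],
  [0.3,0,0,0,10],
])

```text
time: 7.8
eef_pos: [0.4318, 0.3138, 0.1405]
orientation: [-0.0, 0.659, 0.752, 0.0]
wrist_force: [0.5, -1.3, 0.4]
grip_width: 0.0599
gripper_force: 0.0
```

```bash
python3 - <<'E'
from h import *
print(manip.observe()['joints'])
a=snap('scene')['frame'][110:230,270:410];b=snap('top')['frame'][150:290,80:243]
cv2.imwrite('pics/f3.png',np.vstack([cv2.resize(x,(350,300),interpolation=cv2.INTER_CUBIC) for x in(a,b)]))
E
```

```text
[ 6.28292909e-01  3.14092499e-01 -2.49665154e-01  1.00692182e+00
  1.54840303e-04  2.06662751e+00]
```

View pics/f3.png

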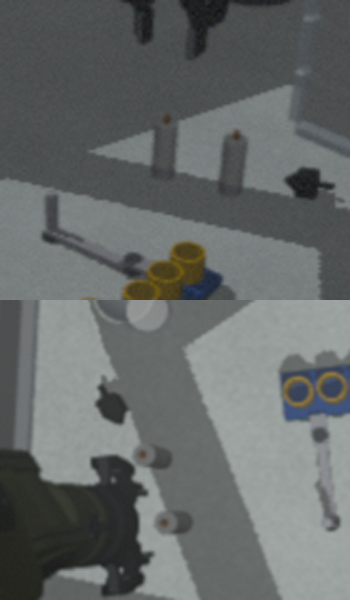

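Call:
play_rows([
  [0.3,0,0,-50,0],
  [0.3,0,0,-90,0],
  [0.3,0,0,-104,0],
  [0.3,0,0,-104,0],
  [0.6,0,0,-104,0],
  [1,0,0,-104,0],
  [1,0,0,-104,0],
  [1,0,0,-104,0],
], squeeze=20)

```text
time: 8.9
eef_pos: [0.4331, 0.3149, 0.0381]
orientation: [0.0, 0.658, 0.753, 0.002]
wrist_force: [0.1, 0.1, 6.0]
grip_width: 0.0269
gripper_force: 19.7
```

Call:
play_rows([
  [0.4,0,0,0,0],
  [0.4,0,0,0,10],
  [0.4,0,0,0,20],
  [0.4,0,0,0,30],
  [0.4,0,0,0,41],
  [0.4,0,0,0,51],
  [0.4,0,0,0,62],
  [0.4,0,0,0,72],
  [0.4,0,0,0,82],
  [0.4,0,0,0,90],
])

```text
time: 10.15
eef_pos: [0.4316, 0.3138, 0.0363]
orientation: [-0.0, -0.069, 0.998, -0.0]
wrist_force: [0.6, -0.6, -0.4]
grip_width: 0.0511
gripper_force: 0.0
```

Call:
play_rows([
  [0.4,0,0,0,0],
  [0.6,0,0,0,0],
  [1,0,0,0,0],
  [1,0,0,0,0],
  [1,0,0,0,0],
  [1,0,0,0,0],
], squeeze=40)

```text
time: 10.9
eef_pos: [0.4319, 0.3141, 0.0366]
orientation: [0.0, -0.067, 0.998, 0.0]
wrist_force: [0.6, 0.7, 2.4]
grip_width: 0.0261
gripper_force: 39.2
```

Call:
play_rows([
  [1,0,0,50,0],
  [1,0,0,100,0],
  [1,0,0,130,-5],
  [1,25,-55,130,-15],
  [1,50,-110,130,-25],
  [1,75,-165,130,-35],
  [1,100,-220,130,-45],
  [1,125,-275,130,-55],
  [1,150,-330,130,-65],
  [1,175,-385,130,-75],
])

```text
time: 12.15
eef_pos: [0.6069, -0.0731, 0.1658]
orientation: [-0.0, 0.557, 0.831, -0.0]
wrist_force: [0.7, 0.5, 0.3]
grip_width: 0.0258
gripper_force: 39.9
```

Call:
play_rows([
  [1,20,-45,0,-8],
  [1,37,-94,0,-15],
  [1,37,-94,0,-15],
  [1,37,-94,-40,-15],
  [1,37,-94,-62,-15],
  [1,37,-94,-62,-15],
  [1,37,-94,-62,-15],
  [1,37,-94,-62,-15],
  [1,37,-94,-62,-15],
])

```text
time: 13.28
eef_pos: [0.6445, -0.1651, 0.1056]
orientation: [0.001, 0.658, 0.753, 0.0]
wrist_force: [0.1, -0.3, -1.2]
grip_width: 0.026
gripper_force: 39.9
```

```bash
python3 - <<'E'
from h import *
o=manip.observe(); print(o['eef_pos'],o['orientation'],o['wrist_force'])
S={c:snap(c) for c in('scene','top')}
a=S['scene']['frame'][215:325,200:310];b=S['top']['frame'][130:240,280:390]
cv2.imwrite('pics/g1.png',np.hstack([cv2.resize(x,(400,400),interpolation=cv2.INTER_CUBIC) for x in(a,b)]))
p=np.array(o['eef_pos'])
print(proj(S['scene'],[p+[0,0,-.035],p+[0,0,.037],p+[0,0,.05]]))
E
```

```text
[ 0.64453191 -0.16512604  0.10559672] [9.10009975e-04 6.58036512e-01 7.52985339e-01 4.47004628e-04] [ 0.0517336  -0.32036504 -1.15609167]
[[255.95791493 277.58588355]
 [253.87445507 250.88070066]
 [253.47535062 245.7554353 ]]
```

View pics/g1.png

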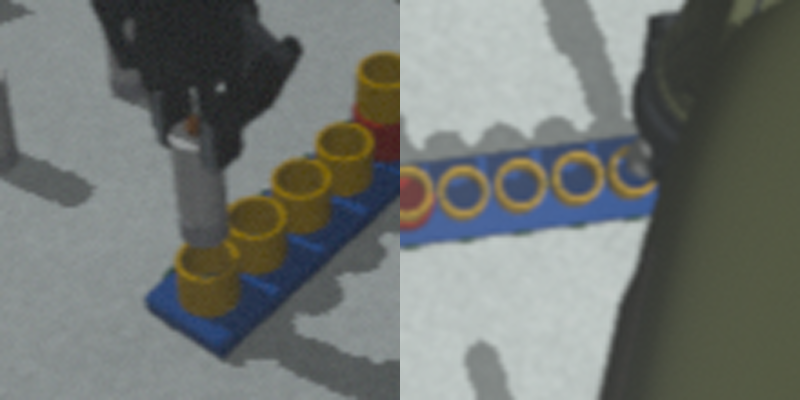

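Call:
play_rows([
  [1,0,0,-16,0],
  [1,0,0,-20,0],
  [1,0,0,-23,0],
  [1,0,0,-26,0],
  [1,0,0,-26,0],
])

```text
time: 14.0
eef_pos: [0.643, -0.1647, 0.0779]
orientation: [-0.001, 0.658, 0.753, -0.0]
wrist_force: [-2.5, 1.0, 0.7]
grip_width: 0.0262
gripper_force: 40.0
```

Call:
play_rows([
  [1,-2,0,0,0],
  [1,-2,0,-5,0],
  [1,-2,0,-12,0],
  [1,-2,0,-19,0],
  [1,-2,0,-25,0],
  [1,-2,0,-28,0],
  [1,-2,0,-28,0],
])

```text
time: 14.88
eef_pos: [0.6423, -0.1649, 0.0516]
orientation: [0.001, 0.658, 0.753, 0.0]
wrist_force: [-1.9, 2.5, 5.9]
grip_width: 0.0263
gripper_force: 40.5
```

Call:
play_rows([
  [0.4,0,0,1,0],
  [0.4,0,0,1,0],
  [0.4,0,0,30,0],
  [0.4,0,0,80,0],
  [0.4,-60,-10,120,0],
  [0.4,-120,-17,120,0],
  [0.4,-198,-17,120,0],
  [0.3,-198,-17,120,0],
], squeeze=20)

```text
time: 15.88
eef_pos: [0.4393, -0.1817, 0.1702]
orientation: [-0.001, 0.659, 0.752, -0.001]
wrist_force: [1.4, -1.3, 0.0]
grip_width: 0.0599
gripper_force: 0.0
```

```bash
cat >> h.py <<'E'
CAND=dict(A=(512,342),B=(431,314),C=(446,-74),D=(444,-182),E=(463,-302),F=(559,-322))
def check(names,tag=None):
    for c in('top','scene'):
        s=snap(c,tag and tag+c); ref=cv2.imread(f'pics/{c}0.png')
        for n in names:
            x,y=np.array(CAND[n])/1000
            q=proj(s,[[x,y,.08],[x,y,.0]])
            (x0,y0),(x1,y1)=q.min(0)-5,q.max(0)+5; x0,y0,x1,y1=map(int,(x0,y0,x1,y1))
            T=ref[y0:y1,x0:x1]; R=20
            W=s['frame'][max(0,y0-R):y1+R,max(0,x0-R):x1+R]
            m=cv2.matchTemplate(W,T,cv2.TM_CCOEFF_NORMED); _,v,_,l=cv2.minMaxLoc(m)
            d=(l[0]-min(R,x0),l[1]-min(R,y0))
            mid=q.mean(0); w=(toz(s,mid+d,.04)-toz(s,mid,.04))*1000
            print(c,n,round(v,2),d,np.round(w[:2]))
E
python3 - <<'E'
from h import *
check('ACDEF','k1')
E
```

```text
top A 1.0 (0, 0) [0. 0.]
top C 1.0 (0, 0) [0. 0.]
top D 0.92 (0, 0) [0. 0.]
top E 0.62 (15, 14) [-36. -38.]
top F 0.84 (0, 0) [0. 0.]
scene A 0.96 (0, 0) [0. 0.]
scene C 0.99 (0, 0) [0. 0.]
scene D 1.0 (0, 0) [0. 0.]
scene E 0.84 (-20, 6) [-13. -40.]
scene F 0.59 (0, 0) [0. 0.]
```

Call:
play_rows([
  [0.3,0,0,-50,0],
  [0.3,0,0,-100,0],
  [0.3,0,0,-134,0],
  [0.3,0,0,-134,0],
  [0.6,0,0,-134,0],
  [1,0,0,-134,0],
  [1,0,0,-134,0],
  [1,0,0,-134,0],
], squeeze=20)

```text
time: 16.98
eef_pos: [0.4459, -0.1828, 0.038]
orientation: [0.002, 0.658, 0.753, 0.001]
wrist_force: [1.3, 0.6, 6.6]
grip_width: 0.0266
gripper_force: 20.7
```

Call:
play_rows([
  [0.4,0,0,0,0],
  [0.4,0,0,0,10],
  [0.4,0,0,0,20],
  [0.4,0,0,0,30],
  [0.4,0,0,0,41],
  [0.4,0,0,0,51],
  [0.4,0,0,0,62],
  [0.4,0,0,0,72],
  [0.4,0,0,0,82],
  [0.4,0,0,0,90],
])

```text
time: 18.23
eef_pos: [0.4431, -0.1818, 0.0362]
orientation: [-0.001, -0.069, 0.998, 0.0]
wrist_force: [-0.1, 0.5, 0.2]
grip_width: 0.0516
gripper_force: 0.0
```

Call:
play_rows([
  [0.4,0,0,0,0],
  [0.6,0,0,0,0],
  [1,0,0,0,0],
  [1,0,0,0,0],
  [1,0,0,0,0],
  [1,0,0,0,0],
], squeeze=40)

```text
time: 18.98
eef_pos: [0.4439, -0.1821, 0.0365]
orientation: [0.0, -0.067, 0.998, -0.0]
wrist_force: [-0.7, -0.4, 1.9]
grip_width: 0.0263
gripper_force: 39.3
```

Call:
play_rows([
  [1,0,0,50,0],
  [1,0,0,100,-10],
  [1,40,10,110,-20],
  [1,80,25,110,-30],
  [1,120,35,110,-40],
  [1,150,45,110,-50],
  [1,175,55,110,-60],
  [1,192,59,110,-70],
  [1,192,59,110,-80],
  [1,192,59,110,-90],
])

```text
time: 20.23
eef_pos: [0.6356, -0.1227, 0.1454]
orientation: [-0.001, 0.66, 0.751, -0.0]
wrist_force: [0.3, 0.5, -1.2]
grip_width: 0.0264
gripper_force: 39.9
```

Call:
play_rows([
  [1,0,0,-40,0],
  [1,0,0,-56,0],
  [1,0,0,-60,0],
  [1,0,0,-64,0],
  [1,0,0,-68,0],
  [1,0,0,-68,0],
])

```text
time: 20.98
eef_pos: [0.637, -0.123, 0.0811]
orientation: [0.001, 0.658, 0.753, 0.001]
wrist_force: [-2.0, 1.1, 6.9]
grip_width: 0.0262
gripper_force: 40.7
```

Call:
play_rows([
  [1,-1,1,0,0],
  [1,-2,1,0,0],
  [1,-2,1,0,0],
])

```text
time: 21.35
eef_pos: [0.6364, -0.1224, 0.0811]
orientation: [0.003, 0.658, 0.753, 0.002]
wrist_force: [0.7, -0.8, 5.0]
grip_width: 0.0262
gripper_force: 40.4
```

```bash
python3 - <<'E'
from h import *
o=manip.observe(); print(o['eef_pos'],o['wrist_force'])
S=snap('scene'); a=S['frame'][225:295,240:310]
p=np.array(o['eef_pos']); q=proj(S,[p+[0,0,-.035],p+[0,0,.037]]); print(q,(q-[240,225])*8+3.5)
cv2.imwrite('pics/g2.png',cv2.resize(a,None,fx=8,fy=8,interpolation=cv2.INTER_CUBIC))
E
```

```text
[ 0.63640498 -0.12243222  0.08107396] [ 0.68433545 -0.78690096  4.96738806]
[[269.65417395 273.91845842]
 [268.3598233  248.35407023]] [[240.7333916  394.84766737]
 [230.3785864  190.33256187]]
```

View pics/g2.png

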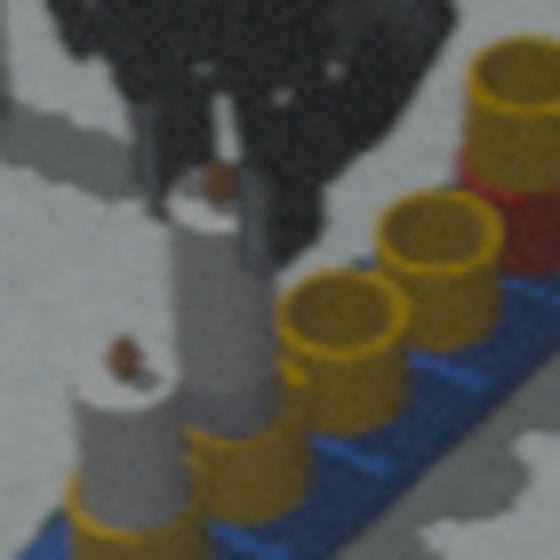

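Call:
play_rows([
  [1,0,0,6,0],
  [1,2,4,6,0],
  [1,2,4,6,0],
  [1,2,4,3,0],
  [1,2,4,0,0],
  [1,2,4,0,0],
])

```text
time: 22.15
eef_pos: [0.6365, -0.1189, 0.0807]
orientation: [0.002, 0.658, 0.753, 0.0]
wrist_force: [-2.4, -1.1, 11.5]
grip_width: 0.0264
gripper_force: 41.3
```

Call:
play_rows([
  [1,0,0,1,0],
  [1,-2,0,1,0],
  [1,-2,0,1,0],
  [1,-2,0,0,0],
])

```text
time: 22.65
eef_pos: [0.636, -0.1188, 0.0808]
orientation: [0.002, 0.658, 0.753, 0.001]
wrist_force: [-0.2, -0.2, 12.9]
grip_width: 0.0263
gripper_force: 41.2
```

Call:
play_rows([
  [1,-2,-1,1,0],
  [1,-2,-1,0,0],
  [1,-2,-1,0,0],
])

```text
time: 23.02
eef_pos: [0.6344, -0.1194, 0.081]
orientation: [0.002, 0.658, 0.753, 0.002]
wrist_force: [2.4, 0.1, 9.9]
grip_width: 0.0264
gripper_force: 41.1
```

Call:
play_rows([
  [1,2,1,6,0],
  [1,2,1,6,0],
  [1,2,1,6,0],
])

```text
time: 23.4
eef_pos: [0.6329, -0.118, 0.0835]
orientation: [-0.001, 0.658, 0.753, -0.001]
wrist_force: [-0.2, -0.4, -1.1]
grip_width: 0.0258
gripper_force: 39.9
```

```bash
python3 - <<'E'
from h import *
o=manip.observe(); print(o['eef_pos'],o['wrist_force'])
S=snap('scene'); a=S['frame'][225:295,240:310]
p=np.array(o['eef_pos']); q=proj(S,[p+[0,0,-.0363],p+[0,0,.0357]]); print((q-[240,225])*8+3.5)
T=snap('top')['frame'][150:205,290:345]
cv2.imwrite('pics/g3.png',np.hstack([cv2.resize(x,(560,560),interpolation=cv2.INTER_CUBIC)[:,:w] for x,w in((a,420),(T,380))]))
E
```

```text
[ 0.63294889 -0.11795178  0.08348025] [-0.20916031 -0.35064935 -1.1129266 ]
[[244.73705789 376.99280982]
 [234.62977994 172.49727081]]
```

View pics/g3.png

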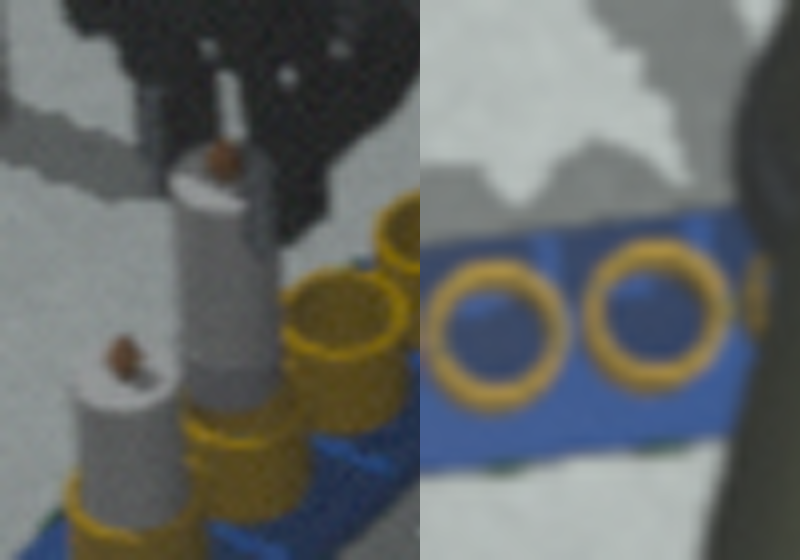

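Call:
play_rows([
  [1,5,-2,1,0],
  [1,5,-2,1,0],
  [1,5,-2,-3,0],
  [1,5,-2,-6,0],
  [1,5,-2,-8,0],
  [1,5,-2,-8,0],
])

```text
time: 24.25
eef_pos: [0.6385, -0.12, 0.0761]
orientation: [-0.0, 0.658, 0.753, -0.0]
wrist_force: [0.2, -0.1, -1.3]
grip_width: 0.0265
gripper_force: 39.9
```

Call:
play_rows([
  [1,0,0,-8,0],
  [1,0,0,-16,0],
  [1,0,0,-22,0],
  [1,0,0,-26,0],
  [1,0,0,-26,0],
])

```text
time: 24.88
eef_pos: [0.6386, -0.1202, 0.0516]
orientation: [0.0, 0.658, 0.753, -0.0]
wrist_force: [-3.1, -0.3, 7.2]
grip_width: 0.0265
gripper_force: 40.7
```

Call:
play_rows([
  [0.4,0,0,1,0],
  [0.4,0,0,1,0],
  [0.4,0,0,40,0],
  [0.4,0,0,90,0],
  [0.4,-60,15,110,0],
  [0.4,-120,30,110,0],
  [0.4,-193,46,110,0],
  [0.3,-193,46,110,0],
], squeeze=20)

```text
time: 25.88
eef_pos: [0.4402, -0.073, 0.1597]
orientation: [-0.002, 0.658, 0.753, -0.001]
wrist_force: [1.2, -0.5, -0.2]
grip_width: 0.0599
gripper_force: 0.0
```

```bash
python3 - <<'E'
from h import *
check('ACEF','k2')
E
```

```text
top A 1.0 (0, 0) [0. 0.]
top C 0.51 (5, -18) [ 47. -13.]
top E 0.94 (16, 7) [-17. -41.]
top F 0.84 (0, 0) [0. 0.]
scene A 0.96 (0, 0) [0. 0.]
scene C 1.0 (0, 0) [0. 0.]
scene E 0.84 (-20, 6) [-13. -40.]
scene F 0.6 (0, 0) [0. 0.]
```

Call:
play_rows([
  [0.3,0,0,-50,0],
  [0.3,0,0,-100,0],
  [0.3,0,0,-124,0],
  [0.3,0,0,-124,0],
  [0.6,0,0,-124,0],
  [1,0,0,-124,0],
  [1,0,0,-124,0],
  [1,0,0,-118,0],
  [1,0,0,-116,0],
  [1,0,0,-116,0],
], squeeze=25)

```text
time: 27.22
eef_pos: [0.4457, -0.0741, 0.0446]
orientation: [0.0, 0.658, 0.753, 0.0]
wrist_force: [0.4, 0.5, -0.4]
grip_width: 0.0267
gripper_force: 24.7
```

Call:
play_rows([
  [1,0,0,-5,0],
  [1,0,0,-8,0],
  [1,0,0,-8,0],
  [0.4,0,0,-8,0],
  [0.4,0,0,-8,0],
  [0.4,0,0,-8,10],
  [0.4,0,0,-8,20],
  [0.4,0,0,-8,30],
  [0.4,0,0,-8,41],
  [0.4,0,0,-8,51],
])

```text
time: 28.48
eef_pos: [0.4454, -0.074, 0.0359]
orientation: [-0.0, 0.267, 0.964, -0.0]
wrist_force: [0.1, -0.3, 0.5]
grip_width: 0.0511
gripper_force: 0.0
```

Call:
play_rows([
  [0.4,0,0,0,10],
  [0.4,0,0,0,20],
  [0.4,0,0,0,30],
  [0.4,0,0,0,39],
  [0.4,0,0,0,39],
  [0.6,0,0,0,39],
  [1,0,0,0,39],
  [1,0,0,0,39],
  [1,0,0,0,39],
  [1,0,0,0,39],
], squeeze=40)

```text
time: 29.72
eef_pos: [0.4458, -0.0741, 0.0364]
orientation: [0.0, -0.067, 0.998, -0.0]
wrist_force: [-0.6, 0.2, 2.1]
grip_width: 0.0263
gripper_force: 39.3
```

Call:
play_rows([
  [1,0,0,50,0],
  [1,0,0,100,-10],
  [1,40,0,110,-20],
  [1,80,0,110,-30],
  [1,120,-4,110,-40],
  [1,150,-8,110,-50],
  [1,175,-8,110,-60],
  [1,185,-8,110,-70],
  [1,185,-8,90,-80],
  [1,185,-8,70,-90],
])

```text
time: 30.98
eef_pos: [0.6309, -0.082, 0.1053]
orientation: [-0.0, 0.66, 0.751, -0.0]
wrist_force: [0.6, -0.3, -0.5]
grip_width: 0.0259
gripper_force: 40.0
```

Call:
play_rows([
  [1,0,0,-15,0],
  [1,0,0,-20,0],
  [1,0,0,-24,0],
  [1,0,0,-28,0],
  [1,0,0,-30,0],
  [1,0,0,-30,0],
])

```text
time: 31.72
eef_pos: [0.6311, -0.082, 0.0766]
orientation: [0.0, 0.658, 0.753, 0.0]
wrist_force: [0.8, 0.6, -0.6]
grip_width: 0.0262
gripper_force: 39.9
```

Straight in. Pushing home, releasing, then going towards candle F.

Call:
play_rows([
  [1,0,0,-8,0],
  [1,0,0,-16,0],
  [1,0,0,-22,0],
  [1,0,0,-26,0],
  [1,0,0,-26,0],
])

```text
time: 32.35
eef_pos: [0.6311, -0.0819, 0.0515]
orientation: [0.0, 0.658, 0.753, 0.0]
wrist_force: [-1.4, 1.6, 6.0]
grip_width: 0.0263
gripper_force: 40.6
```

Call:
play_rows([
  [0.4,0,0,1,0],
  [0.4,0,0,1,0],
  [0.4,0,0,40,0],
  [0.4,0,0,90,0],
  [0.4,-60,15,110,0],
  [0.4,-120,30,110,0],
  [0.4,-180,30,110,0],
  [0.3,-180,30,110,0],
], squeeze=25)

```text
time: 33.35
eef_pos: [0.4426, -0.0514, 0.1588]
orientation: [-0.003, 0.658, 0.753, -0.003]
wrist_force: [0.9, 0.1, -0.1]
grip_width: 0.0597
gripper_force: 0.0
```

```bash
python3 - <<'E'
from h import *
check('AEF','k3')
a=cv2.imread('pics/k3scene.png')[210:330,90:310];b=cv2.imread('pics/k3top.png')[140:300,300:460]
cv2.imwrite('pics/v3.png',np.hstack([cv2.resize(a,(450,245)),cv2.resize(b,(245,245))]) if 0 else np.vstack([cv2.resize(a,(550,300),interpolation=cv2.INTER_CUBIC),cv2.resize(b[:,:],(550,550),interpolation=cv2.INTER_CUBIC)[100:400]]))
E
```

```text
top A 1.0 (0, 0) [0. 0.]
top E 0.94 (16, 7) [-17. -41.]
top F 0.84 (0, 0) [0. 0.]
scene A 0.96 (0, 0) [0. 0.]
scene E 0.84 (-20, 6) [-13. -40.]
scene F 0.6 (0, 0) [0. 0.]
```

View pics/v3.png

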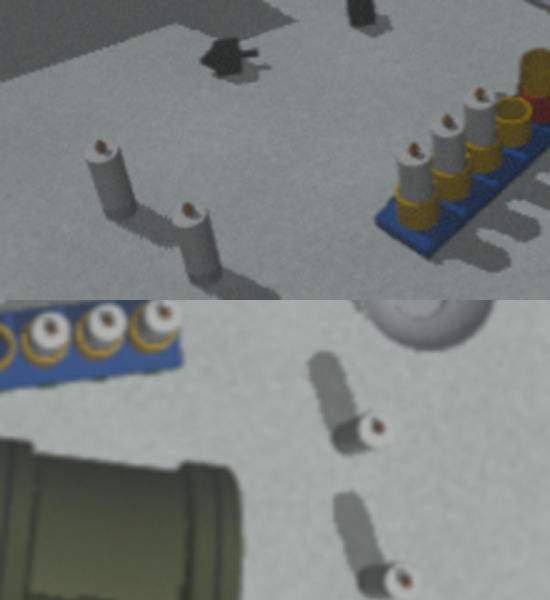

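Three candles are home and level. Candle E was knocked to about (446,-345) and still stands; F is at about (559,-324). Taking F next.

Call:
play_rows([
  [0.3,22,-55,0,0],
  [0.3,44,-110,0,0],
  [0.3,66,-165,0,0],
  [0.3,88,-220,0,0],
  [0.3,108,-272,0,0],
  [0.3,108,-272,0,0],
  [0.3,108,-272,-30,0],
  [0.3,108,-272,-80,0],
  [0.3,108,-272,-124,0],
  [0.3,108,-272,-124,0],
])

```text
time: 34.7
eef_pos: [0.5562, -0.3217, 0.0325]
orientation: [-0.004, 0.658, 0.753, -0.001]
wrist_force: [-0.5, -0.4, 0.6]
grip_width: 0.0596
gripper_force: 0.0
```

Call:
play_rows([
  [0.6,0,0,0,0],
  [1,0,0,0,0],
  [1,0,0,0,0],
  [1,0,0,6,0],
  [1,0,0,8,0],
  [1,0,0,8,0],
  [1,0,0,3,0],
  [1,0,0,0,0],
  [1,0,0,0,0],
  [0.4,0,0,0,0],
], squeeze=25)

```text
time: 35.95
eef_pos: [0.5591, -0.3242, 0.0368]
orientation: [0.0, 0.658, 0.753, 0.0]
wrist_force: [0.3, -0.3, 0.7]
grip_width: 0.0439
gripper_force: 0.0
```

Call:
play_rows([
  [0.4,0,0,0,0],
  [0.4,0,0,0,10],
  [0.4,0,0,0,20],
  [0.4,0,0,0,30],
  [0.4,0,0,0,41],
  [0.4,0,0,0,51],
  [0.4,0,0,0,62],
  [0.4,0,0,0,72],
  [0.4,0,0,0,82],
  [0.4,0,0,0,90],
])

```text
time: 37.2
eef_pos: [0.5583, -0.3238, 0.0355]
orientation: [-0.001, -0.069, 0.998, 0.0]
wrist_force: [0.4, 0.9, -0.5]
grip_width: 0.0515
gripper_force: 0.0
```

Call:
play_rows([
  [0.4,0,0,0,0],
  [0.6,0,0,0,0],
  [1,0,0,0,0],
  [1,0,0,0,0],
  [1,0,0,0,0],
  [1,0,0,0,0],
], squeeze=40)

```text
time: 37.95
eef_pos: [0.5587, -0.324, 0.0363]
orientation: [-0.0, -0.067, 0.998, 0.0]
wrist_force: [-0.2, 0.5, -0.0]
grip_width: 0.0262
gripper_force: 39.4
```

Call:
play_rows([
  [1,0,0,50,0],
  [1,0,0,100,-10],
  [1,0,0,125,-20],
  [1,10,55,125,-30],
  [1,20,110,125,-40],
  [1,35,165,125,-50],
  [1,50,220,125,-60],
  [1,66,270,125,-70],
  [1,66,284,125,-80],
  [1,66,284,125,-90],
])

```text
time: 39.2
eef_pos: [0.6246, -0.038, 0.1611]
orientation: [-0.0, 0.659, 0.752, -0.0]
wrist_force: [-0.0, -0.2, -0.6]
grip_width: 0.0261
gripper_force: 39.8
```

Call:
play_rows([
  [1,0,0,0,0],
  [1,0,0,-40,0],
  [1,0,0,-70,0],
  [1,0,0,-75,0],
  [1,0,0,-79,0],
  [1,0,0,-83,0],
  [1,0,0,-85,0],
  [1,0,0,-85,0],
])

```text
time: 40.2
eef_pos: [0.6264, -0.0397, 0.0804]
orientation: [0.002, 0.658, 0.753, 0.002]
wrist_force: [-3.4, 1.9, 12.3]
grip_width: 0.0264
gripper_force: 41.2
```

Call:
play_rows([
  [1,0,0,5,0],
  [1,0,0,6,0],
  [1,0,0,6,0],
])

```text
time: 40.58
eef_pos: [0.625, -0.0401, 0.0825]
orientation: [0.0, 0.658, 0.753, 0.0]
wrist_force: [-0.6, -0.7, -1.1]
grip_width: 0.0262
gripper_force: 39.9
```

```bash
python3 - <<'E'
from h import *
o=manip.observe(); print(o['eef_pos'],o['wrist_force'])
S=snap('scene'); a=S['frame'][205:275,245:315]
p=np.array(o['eef_pos']); q=proj(S,[p+[0,0,-.0363],p+[0,0,.0357],[.6253,-.0403,.045],[.6313,-.0819,.045]]); print((q-[245,205])*8+3.5)
cv2.imwrite('pics/g4.png',cv2.resize(a,None,fx=8,fy=8,interpolation=cv2.INTER_CUBIC))
E
```

```text
[ 0.62504369 -0.04012377  0.08251721] [-0.64137159 -0.68818396 -1.12753822]
[[395.07852906 390.31946576]
 [394.47066927 189.55788541]
 [395.26529555 394.29189096]
 [300.4163033  475.53155583]]
```

View pics/g4.png

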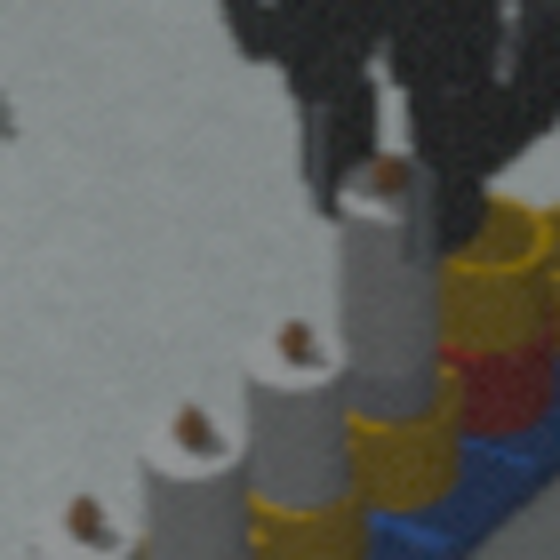

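Call:
play_rows([
  [1,2,0,0,0],
  [1,2,0,0,0],
  [1,2,0,-4,0],
  [1,2,0,-6,0],
  [1,2,0,-8,0],
  [1,2,0,-8,0],
])

```text
time: 41.38
eef_pos: [0.6277, -0.0391, 0.08]
orientation: [0.001, 0.658, 0.753, 0.002]
wrist_force: [-8.5, 2.5, 28.3]
grip_width: 0.0266
gripper_force: 42.9
```

```bash
python3 - <<'E'
from h import *
o=manip.observe(); print(np.round(o['eef_pos'],4),np.round(o['wrist_force'],2),np.round(o['moment'],3))
E
```

```text
[ 0.6277 -0.0391  0.08  ] [-8.47  2.48 28.31] [ 0.514  2.05  -0.079]
```

Call:
play_rows([
  [1,-2,0,8,0],
  [1,-2,1.5,8,0],
  [1,-2,1.5,8,0],
  [1,-2,1.5,4,0],
  [1,-2,1.5,2,0],
  [1,-2,1.5,0,0],
  [1,-2,1.5,0,0],
])

```text
time: 42.25
eef_pos: [0.6248, -0.0386, 0.074]
orientation: [-0.0, 0.658, 0.753, 0.0]
wrist_force: [1.3, 0.2, -2.3]
grip_width: 0.0264
gripper_force: 39.8
```

```bash
python3 - <<'E'
from h import *
o=manip.observe(); print(np.round(o['eef_pos'],4),np.round(o['wrist_force'],2),np.round(o['moment'],3))
E
```

```text
[ 0.6248 -0.0386  0.074 ] [ 1.26  0.25 -2.28] [ 0.073 -0.315  0.   ]
```

Call:
play_rows([
  [1,0,0,-8,0],
  [1,0,0,-16,0],
  [1,0,0,-22,0],
  [1,0,0,-24,0],
  [1,0,0,-25,0],
  [1,0,0,-25,0],
])

```text
time: 43.0
eef_pos: [0.625, -0.0386, 0.0512]
orientation: [0.001, 0.658, 0.753, 0.0]
wrist_force: [-2.6, -0.1, 10.7]
grip_width: 0.0263
gripper_force: 41.0
```

Call:
play_rows([
  [0.4,0,0,1,0],
  [0.4,0,0,1,0],
  [0.4,0,0,45,0],
  [0.4,0,0,100,0],
  [0.4,-40,-20,111,0],
  [0.4,-75,-70,111,0],
  [0.4,-110,-120,111,0],
  [0.4,-140,-170,111,0],
  [0.3,-160,-220,111,0],
  [0.3,-170,-260,111,0],
], squeeze=25)

```text
time: 44.25
eef_pos: [0.4531, -0.3001, 0.1601]
orientation: [-0.0, 0.659, 0.752, -0.0]
wrist_force: [1.1, -0.1, 0.1]
grip_width: 0.0596
gripper_force: 0.0
```

```bash
python3 - <<'E'
from h import *
CAND['E']=(463,-302)
check('AE','k4')
E
```

```text
top A 1.0 (0, 0) [0. 0.]
top E 0.46 (16, 7) [-17. -41.]
scene A 0.96 (0, 0) [0. 0.]
scene E 0.84 (-20, 6) [-13. -40.]
```

Call:
play_rows([
  [0.3,-8,-46,0,0],
  [0.3,-8,-46,0,0],
  [0.3,-8,-46,-50,0],
  [0.3,-8,-46,-100,0],
  [0.3,-8,-46,-124,0],
  [0.3,-8,-46,-124,0],
])

```text
time: 45.1
eef_pos: [0.445, -0.3416, 0.0341]
orientation: [-0.003, 0.658, 0.753, 0.0]
wrist_force: [-0.6, 0.9, 1.0]
grip_width: 0.0601
gripper_force: 0.0
```

Call:
play_rows([
  [0.6,0,0,0,0],
  [1,0,0,0,0],
  [1,0,0,0,0],
  [1,0,0,6,0],
  [1,0,0,8,0],
  [1,0,0,8,0],
  [1,0,0,3,0],
  [1,0,0,0,0],
  [1,0,0,0,0],
  [0.4,0,0,0,0],
], squeeze=25)

```text
time: 46.35
eef_pos: [0.4469, -0.3447, 0.0365]
orientation: [0.0, 0.658, 0.753, -0.0]
wrist_force: [0.6, -0.0, -0.5]
grip_width: 0.0442
gripper_force: 0.0
```

Call:
play_rows([
  [0.4,0,0,0,0],
  [0.4,0,0,0,10],
  [0.4,0,0,0,20],
  [0.4,0,0,0,30],
  [0.4,0,0,0,41],
  [0.4,0,0,0,51],
  [0.4,0,0,0,62],
  [0.4,0,0,0,72],
  [0.4,0,0,0,82],
  [0.4,0,0,0,90],
])

```text
time: 47.6
eef_pos: [0.4464, -0.3443, 0.0358]
orientation: [-0.0, -0.069, 0.998, 0.0]
wrist_force: [-0.1, -0.2, -0.2]
grip_width: 0.0515
gripper_force: 0.0
```

Call:
play_rows([
  [0.4,0,0,0,0],
  [0.6,0,0,0,0],
  [1,0,0,0,0],
  [1,0,0,0,0],
  [1,0,0,0,0],
  [1,0,0,0,0],
], squeeze=40)

```text
time: 48.35
eef_pos: [0.4467, -0.3444, 0.0364]
orientation: [-0.0, -0.067, 0.998, 0.0]
wrist_force: [-0.2, 0.7, -0.1]
grip_width: 0.0261
gripper_force: 39.2
```

Call:
play_rows([
  [1,0,0,50,0],
  [1,0,0,100,-10],
  [1,0,0,125,-20],
  [1,20,50,125,-30],
  [1,40,105,125,-40],
  [1,65,160,125,-50],
  [1,90,215,125,-60],
  [1,115,270,125,-70],
  [1,140,325,125,-80],
  [1,166,378,125,-90],
])

```text
time: 49.6
eef_pos: [0.6101, 0.0279, 0.1613]
orientation: [0.0, 0.659, 0.752, -0.0]
wrist_force: [0.3, -0.3, -0.9]
grip_width: 0.0265
gripper_force: 39.8
```

Call:
play_rows([
  [1,0,10.5,0,0],
  [1,0,10.5,0,0],
  [1,0,10.5,-40,0],
  [1,0,10.5,-70,0],
  [1,0,10.5,-75,0],
  [1,0,10.5,-79,0],
  [1,0,10.5,-83,0],
  [1,0,10.5,-85,0],
  [1,0,10.5,-85,0],
])

```text
time: 50.72
eef_pos: [0.6111, 0.0365, 0.0809]
orientation: [0.002, 0.657, 0.754, 0.002]
wrist_force: [-3.9, -1.0, 14.9]
grip_width: 0.0261
gripper_force: 41.2
```

```bash
python3 - <<'E'
from h import *
o=manip.observe(); print(np.round(o['eef_pos'],4),np.round(o['wrist_force'],2),np.round(o['moment'],3))
E
```

```text
[0.6111 0.0365 0.0809] [-3.91 -1.04 14.95] [-0.147  1.254 -0.037]
```

Call:
play_rows([
  [1,0,0,10,0],
  [1,2,6,10,0],
  [1,2,6,10,0],
  [1,2,6,10,0],
  [1,2,6,10,0],
])

```text
time: 51.35
eef_pos: [0.6111, 0.0428, 0.0859]
orientation: [-0.0, 0.657, 0.754, -0.0]
wrist_force: [0.8, -0.5, -1.1]
grip_width: 0.0262
gripper_force: 39.9
```

Call:
play_rows([
  [1,2,1.5,0,0],
  [1,2,1.5,-1,0],
  [1,2,1.5,-4,0],
  [1,2,1.5,-7,0],
  [1,2,1.5,-9,0],
  [1,2,1.5,-11,0],
  [1,2,1.5,-11,0],
])

```text
time: 52.22
eef_pos: [0.6132, 0.0443, 0.0751]
orientation: [-0.0, 0.657, 0.754, -0.0]
wrist_force: [-1.2, 0.5, -1.2]
grip_width: 0.0265
gripper_force: 40.0
```

Entered at the first try. Pushing it home and releasing, then lifting clear.

Call:
play_rows([
  [1,0,0,-8,0],
  [1,0,0,-16,0],
  [1,0,0,-22,0],
  [1,0,0,-25,0],
  [1,0,0,-26,0],
  [1,0,0,-26,0],
])

```text
time: 52.98
eef_pos: [0.6136, 0.0443, 0.0512]
orientation: [0.0, 0.657, 0.754, 0.0]
wrist_force: [-2.6, -0.1, 9.8]
grip_width: 0.0261
gripper_force: 40.8
```

Call:
play_rows([
  [0.4,0,0,1,0],
  [0.4,0,0,1,0],
  [0.4,0,0,45,0],
  [0.4,0,0,100,0],
  [0.4,-20,50,111,0],
  [0.4,-40,100,111,0],
  [0.4,-60,155,111,0],
  [0.4,-80,210,111,0],
  [0.3,-90,250,111,0],
  [0.3,-90,250,111,0],
], squeeze=25)

```text
time: 54.22
eef_pos: [0.5227, 0.2972, 0.16]
orientation: [-0.0, 0.655, 0.756, 0.0]
wrist_force: [0.5, -1.6, -1.0]
grip_width: 0.0597
gripper_force: 0.0
```

```bash
python3 - <<'E'
from h import *
check('A','k5'); print(manip.observe()['eef_pos'])
E
```

```text
top A 0.76 (-15, 13) [-35.  38.]
scene A 0.83 (0, 0) [0. 0.]
[0.52336093 0.29440548 0.15999379]
```

Call:
play_rows([
  [0.3,-11,48,0,0],
  [0.3,-11,48,0,0],
  [0.3,-11,48,0,0],
  [0.3,-11,48,-50,0],
  [0.3,-11,48,-100,0],
  [0.3,-11,48,-124,0],
  [0.3,-11,48,-124,0],
  [0.3,-11,48,-124,0],
])

```text
time: 55.32
eef_pos: [0.5137, 0.342, 0.0377]
orientation: [0.0, 0.657, 0.754, 0.001]
wrist_force: [-0.1, 0.1, 1.0]
grip_width: 0.06
gripper_force: 0.0
```

Call:
play_rows([
  [0.6,0,0,0,0],
  [1,0,0,0,0],
  [1,0,0,0,0],
  [1,0,0,6,0],
  [1,0,0,8,0],
  [1,0,0,8,0],
  [1,0,0,3,0],
  [1,0,0,0,0],
  [1,0,0,0,0],
  [0.4,0,0,0,0],
], squeeze=25)

```text
time: 56.58
eef_pos: [0.5126, 0.3424, 0.0367]
orientation: [0.0, 0.657, 0.754, 0.0]
wrist_force: [-0.1, -0.3, 0.4]
grip_width: 0.0437
gripper_force: 0.0
```

Call:
play_rows([
  [0.4,0,0,0,0],
  [0.4,0,0,0,10],
  [0.4,0,0,0,20],
  [0.4,0,0,0,30],
  [0.4,0,0,0,41],
  [0.4,0,0,0,51],
  [0.4,0,0,0,62],
  [0.4,0,0,0,72],
  [0.4,0,0,0,82],
  [0.4,0,0,0,90],
])

```text
time: 57.82
eef_pos: [0.5122, 0.3422, 0.0358]
orientation: [-0.0, -0.071, 0.997, -0.0]
wrist_force: [0.5, -0.0, -0.0]
grip_width: 0.0512
gripper_force: 0.0
```

Call:
play_rows([
  [0.4,0,0,0,0],
  [0.6,0,0,0,0],
  [1,0,0,0,0],
  [1,0,0,0,0],
  [1,0,0,0,0],
  [1,0,0,0,0],
], squeeze=40)

```text
time: 58.58
eef_pos: [0.5124, 0.3425, 0.0364]
orientation: [-0.0, -0.069, 0.998, 0.0]
wrist_force: [-1.0, -0.0, -0.3]
grip_width: 0.0262
gripper_force: 39.2
```

Call:
play_rows([
  [1,0,0,50,0],
  [1,0,0,100,-10],
  [1,0,0,135,-20],
  [1,15,-50,135,-30],
  [1,30,-100,135,-40],
  [1,45,-150,135,-50],
  [1,65,-200,135,-60],
  [1,85,-250,135,-70],
  [1,100,-300,135,-80],
  [1,107,-339,135,-90],
])

```text
time: 59.82
eef_pos: [0.6198, 0.0009, 0.1709]
orientation: [0.0, 0.659, 0.752, -0.0]
wrist_force: [0.3, 0.1, -0.7]
grip_width: 0.0264
gripper_force: 39.9
```

Call:
play_rows([
  [1,0,0,0,0],
  [1,0,0,0,0],
  [1,0,0,0,0],
])

```text
time: 60.2
eef_pos: [0.6191, 0.0045, 0.1713]
orientation: [-0.0, 0.656, 0.755, -0.0]
wrist_force: [0.2, 0.3, -0.5]
grip_width: 0.0264
gripper_force: 39.8
```

Call:
play_rows([
  [1,0,-1.5,-30,0],
  [1,0,-1.5,-50,0],
  [1,0,-1.5,-55,0],
  [1,0,-1.5,-58,0],
  [1,0,-1.5,-61,0],
  [1,0,-1.5,-64,0],
  [1,0,-1.5,-66,0],
  [1,0,-1.5,-66,0],
])

```text
time: 61.2
eef_pos: [0.6206, 0.0017, 0.11]
orientation: [0.002, 0.657, 0.754, 0.001]
wrist_force: [-6.1, -1.0, 17.6]
grip_width: 0.0263
gripper_force: 41.6
```

Call:
play_rows([
  [1,0,0,9,0],
  [1,0,0,9,0],
  [1,0,0,9,0],
])

```text
time: 61.58
eef_pos: [0.6194, 0.0018, 0.114]
orientation: [-0.0, 0.657, 0.754, -0.0]
wrist_force: [-0.0, 0.4, -1.8]
grip_width: 0.0263
gripper_force: 39.8
```

Hovering at y=1.8; it should be about 3.

Call:
play_rows([
  [1,0,1.5,0,0],
  [1,0,1.5,0,0],
  [1,0,1.5,-3,0],
  [1,0,1.5,-6,0],
  [1,0,1.5,-8,0],
  [1,0,1.5,-8,0],
])

```text
time: 62.32
eef_pos: [0.6199, 0.0027, 0.1099]
orientation: [0.002, 0.657, 0.754, 0.001]
wrist_force: [-5.2, -1.8, 16.6]
grip_width: 0.0264
gripper_force: 41.5
```

Call:
play_rows([
  [1,0,0,8,0],
  [1,0,0,8,0],
  [1,0,0,8,0],
])

```text
time: 62.7
eef_pos: [0.6192, 0.0034, 0.1138]
orientation: [-0.0, 0.657, 0.754, -0.0]
wrist_force: [-0.1, 0.9, -1.1]
grip_width: 0.0262
gripper_force: 39.8
```

```bash
python3 - <<'E'
from h import *
o=manip.observe(); print(np.round(o['eef_pos'],4))
S=snap('scene'); a=S['frame'][185:255,265:335]
p=np.array(o['eef_pos']); q=proj(S,[p+[0,0,-.0363],p+[0,0,.0357],[.6191,.0029,.075],[.6191,.0029,.045]]); print((q-[265,185])*8+3.5)
cv2.imwrite('pics/g5.png',cv2.resize(a,None,fx=8,fy=8,interpolation=cv2.INTER_CUBIC))
E
```

```text
[0.6192 0.0034 0.1138]
[[331.59971392 386.76997939]
 [335.46855596 180.26953621]
 [329.95408487 394.07439178]
 [328.46367539 474.55192149]]
```

View pics/g5.png

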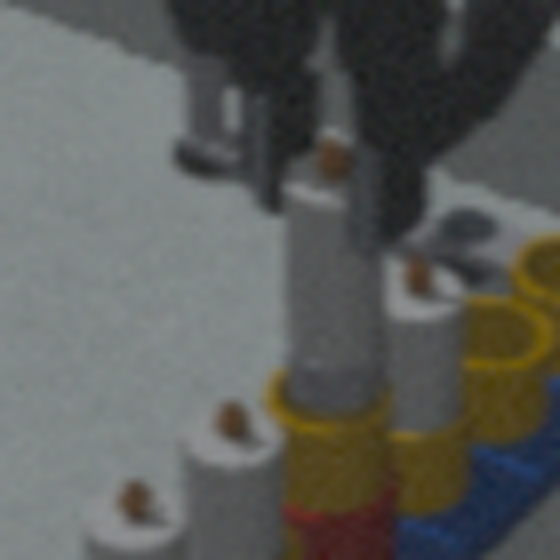

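Call:
play_rows([
  [1,-1.2,0,0,0],
  [1,-1.2,0,0,0],
  [1,-1.2,0,-3,0],
  [1,-1.2,0,-6,0],
  [1,-1.2,0,-8,0],
  [1,-1.2,0,-8,0],
])

```text
time: 63.5
eef_pos: [0.618, 0.0033, 0.1059]
orientation: [-0.0, 0.657, 0.754, -0.0]
wrist_force: [-0.4, -0.4, -1.7]
grip_width: 0.0267
gripper_force: 39.8
```

Call:
play_rows([
  [1,0,0,-8,0],
  [1,0,0,-16,0],
  [1,0,0,-22,0],
  [1,0,0,-25,0],
  [1,0,0,-26,0],
  [1,0,0,-26,0],
])

```text
time: 64.25
eef_pos: [0.6184, 0.0032, 0.0813]
orientation: [0.0, 0.657, 0.754, 0.0]
wrist_force: [-1.5, -1.7, 4.8]
grip_width: 0.0262
gripper_force: 40.2
```

Call:
play_rows([
  [0.4,0,0,1,0],
  [0.4,0,0,1,0],
  [0.4,0,0,45,0],
  [0.4,0,0,90,0],
  [0.4,-50,0,100,0],
  [0.4,-100,0,100,0],
  [0.4,-160,0,100,0],
  [0.4,-220,0,100,0],
  [0.4,-280,0,100,0],
  [0.4,-280,0,100,0],
])

```text
time: 65.5
eef_pos: [0.3323, 0.0035, 0.1795]
orientation: [-0.002, 0.657, 0.754, -0.001]
wrist_force: [0.9, -0.2, -0.4]
grip_width: 0.0513
gripper_force: 0.0
```

```bash
python3 - <<'E'
from h import *
S=snap('scene','end_s');T=snap('top','end_t')
a=S['frame'][110:410,130:470]
cv2.imwrite('pics/e1.png',np.hstack([cv2.resize(S['frame'][190:320,230:360],(400,400),interpolation=cv2.INTER_CUBIC),cv2.resize(T['frame'][120:290,200:370],(400,400),interpolation=cv2.INTER_CUBIC)]))
E
```

```text
(no output)
```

View pics/e1.png

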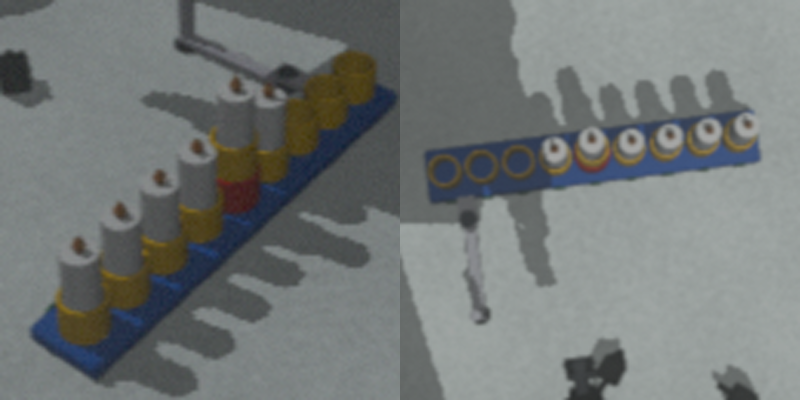

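All six candles are upright and home: cups 1–5 from the right, plus the middle one. The foot points straight out, from the hinge at (469,218) to the post at (481,314). Handing in.

```bash
python3 -c "
from station import manip
print(manip.close_job())"
```

```text
the job is handed in; nothing more can be done
None
```

The job is handed in, with no verdict returned: the steel foot was swung out to its stop first, then all six candles were pushed home, one in the raised middle cup and five in low cups 1–5 from the right, leaving none empty in between.

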